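# Clamp the counter display rail

## Robot

A 6-joint arm with a two-finger parallel gripper is mounted at the origin on a cart in front of the work surface, level with it; the furniture and walls round the work are solid. World frame = base frame: x ahead of the robot, y to its left, z up, the work surface at z = 0. Lengths are in m, angles in rad, forces in N, time in s.
With the tool pointing down it reaches from about 0.35 to 1 m from the base axis. Payload 7.1 kg.
Tool frame: the origin (TCP) lies at the very end of the fingers, on their centre line; the grasp point (between the pads) lies env.grasp_offset behind it (env.grasp_offset is the distance from the TCP to the grasp point, in m); z points along the fingers, y is the line along which they close (so a half turn about z gives the same grasp; the last joint's range is limited). The gripper opens to 85 mm and grips with 20 to 120 N. Pads are 22 mm wide; open, the fingers measure 114 mm over their backs; the gripper's body (76 mm by 85 mm) begins 54 mm behind the grasp point. The pads swing forward as they close: fully open they stand 13 mm farther back than shut.
Start: joints at [-1.12, 0.423, 1.63, -0, 1.089, -0.019], TCP at [0.283, -0.557, 0.231] pointing down, gripper open.
Joint ranges: [-3, 3], [-0.9, 2.11], [0.09, 2.58], [-1.31, 4.45], [0.11, 2.69], [-2.54, 2.54]. Speed limits (rad/s): [2.39, 2.39, 3.01, 3.14, 3.14, 3.14].

## Interface

Orientations are given as a unit quaternion [x, y, z, w].
In Python, from plant import env gives the robot as it stands. Calls block until the motion is done:
- env.move_ptp(position, orientation): joint-space move of the TCP to a pose.
- env.move_linear(position, speed=0.15, frame=None): straight line of the TCP; frame=None keeps the orientation; speed is the mean speed in m/s.
- env.move_j(angles): joint-space move.
- env.open_gripper() and env.close_gripper(grip_force=None): open the fingers fully, or close them until they stop; grip_force is the grip in N (None keeps the last).
- env.pause(seconds).
- env.solve_ik(position, orientation): joint angles nearest the present ones, or None.
- env.get_obs(): the state.
- env.grab_frame(name): name is "side" or "top"; returns the picture (420x560x3 uint8, red, green, blue); there is no depth.
- env.camera_model(name): a dict with "K" (3x3 intrinsics, pixels), "position" and "attitude" of the camera in the world. Camera axes: x right, y down, z forward; pixel columns grow to the right and rows downward; lengths in m; the calibration is good to about 2 mm. A picture is of the moment at which its call begins. camera_model takes no time and is no camera call.
A pose or a line that the arm cannot do raises env.Unreachable and nothing moves.
- env.finish_job(): hands the job in; it is judged then, once.
The state is a dict: "time_s": time; "joint_pos": joint angles; "joint_vel": joint speeds; "tau": joint torques, N m; "tool_pos": TCP position; "tcp_rot": TCP orientation; "contact_force": force on the tool from outside, world axes, zero at the start; "torque": the same for the moment, N m; "finger_gap": opening from 0.0 (shut) to 1.0 (fully open); "finger_force": force on a finger pad.
Only numpy, scipy, OpenCV 4.12 (cv2) and the standard library are available. Lean on these libraries where they do the work, as an engineer would, in place of code of your own. Each camera call takes 0.05 s, during which the arm holds its last target. There are 200 camera calls.

## Task

Clamp the display rail: swing the brass cap over it and press the cap down until it sits on the rail, push the swing bolt upright into the slot of the cap, then turn the orange lever clockwise until the clamp grips snugly: stop when the lever resists with about 6 newtons at its grip, since overtightening dents the tube. Let go, and leave everything else on the counter where it is.

Things in the scene. Friction and masses are not known exactly. Their poses are not given: they have to be found in the camera images.
- rail_stand: Counter rail stand, fixed: two dark posts 312 mm apart with brass fittings. Origin on the counter under the clamp post; its y axis runs along the rail from the clamp (robot's right) to the end socket (left), x points to the back, z up. The rail's axis lies 200 mm up. All brass parts of the clamp are 30 mm wide along the rail.
- rail: Bright steel tube, 25 mm diameter, 375 mm long, already home in its socket and lying in the open clamp bed; it is fixed. Origin at mid length on its axis, y axis along it. Its free end with a black plug stands out 45 mm to the right of clamp_middle.
- clamp_middle (a point): Middle of the clamp on the rail's axis; same axes as rail_stand. The pairs (x, z) given elsewhere are mm from here, x to the back, z up.
- cap (a joint): The clamp's brass hinged upper half, rad. 0: its hard rubber liner just touches the rail; grows as it swings up and back, 1.5 to 1.85 at the start. Stiff hinge (about 1.5 N at the lug): it stays where left. Left more than about 0.015 up (1 mm at the lug) it may stand in the way of the nut. Pressing with 6 to 12 N on the lug seats it.
- cap_hinge (a point): Hinge pin of the cap, behind the rail at (30, 4); the pin runs along the stand's y.
- cap_lug (a point): On the cap's forked front lug, at (-40, 10) when shut, 70 mm from the hinge, on its flat top. The fork's slot is 8 mm wide and open to the front; its nose ends at x -51. Behind it the arch over the rail rises to z 25 for x above -24. Moves with the cap.
- swing_bolt (a joint): Swing bolt in front of the clamp, rad: 0 upright in the slot, grows as it leans forward to the robot, 0.55 to 0.7 at the start, inner stop at -0.015. It turns with under 2 N at the hub and stays where left.
- bolt_pivot (a point): Pivot pin of the swing bolt at (-40, -32); the pin runs along the stand's y.
- bolt_hub (a point): Point of the bolt's axis 66 mm from bolt_pivot, near the middle of the orange lever nut's hub; moves with the bolt. The nut may stand anywhere in 8 mm of height, told by no pose: its steel flange (20 mm diameter) 43 to 51 mm, the hub's end (18 mm diameter) 83 to 91 mm from the pivot. Pushed from the front at the hub the bolt swings up; the pushing fingertip must pass over the lug, at z 12 or more.
- clamp_lever (a joint): Turn of the lever nut, rad: 0 at the start, grows clockwise from above; at 0 the lever points to the stand's +y, at 1.57 to the back. Grip (12 mm thick, 20 long) 56 mm from the bolt's axis, underside at z 44 to 56; only the hub (to z 59) also rises above z 26. 5 mm per rad. The nut meets the lug anywhere from 0.25 to 2. Loose: 2 N at the grip; then 1 N more per 0.1 rad. It stays where left.
- white_jar: Bystander, leave alone: white jar with a red lid, 83 mm wide, 156 mm tall. Origin under its middle.
- salt_box: Bystander, leave alone: blue and white box, 54x91x150 mm. Origin under its middle.
- floral_carton: Bystander, leave alone: cream carton with a flower, 46x99x142 mm. Origin under its middle.
- white_carton: Bystander, leave alone: slim white carton, 36x51x125 mm. Origin under its middle.
- brown_tin: Bystander, leave alone: brown tin, 75 mm wide, 110 mm tall. Origin under its middle.
- counter_bell: Bystander, leave alone: brass counter bell, 72 mm wide, 61 mm tall. Origin under its middle.
- balm_tin: Bystander, leave alone: flat green round tin, 62 mm wide, 24 mm tall. Origin under its middle.
- herb_bundle: Bystander, leave alone: tied dried herb bundle, 31x112x25 mm. Origin under its middle.
- roller_bottle: Bystander, leave alone: amber roller bottle with a black cap, 27 mm wide, 78 mm tall. Origin under its middle.
- spice_jar: Bystander, leave alone: small spice jar, 46 mm wide, 97 mm tall. Origin under its middle.

How it is judged:
By the outcome, as a careful person would: the job done as asked, in the order asked, and still so for the second after the job is handed in, with the robot touching nothing.
It also fails if it takes over 64 s, if anything falls off the work surface, if the arm or the gripper's body presses on something with over 40 N, if the wrist force passes 120 N, or if a joint passes its speed limit or range.

## Working session

There is one attempt and no reset: what is moved stays moved. The work goes in short steps, each a Python script; the robot and the scene stay as the last script left them, time stands still between calls to the robot, and variables do not carry over. Pictures are saved under pics/ and viewed, at most 10 in all, crops included, and the job is handed in when it is done.

```bash
ls; mkdir -p pics; python3 - <<'E'
from plant import env
import cv2,numpy as np
for n in("side","top"):
    im=env.grab_frame(n); cv2.imwrite(f"pics/{n}0.png",im[...,::-1]); m=env.camera_model(n); print(n,np.round(m["K"],1).tolist(),m["position"],m["attitude"])
o=env.get_obs();print(o["time_s"],o["contact_force"],o["tcp_rot"],env.grasp_offset,o["finger_gap"])
E
```

```text
pics
side [[407.2, 0.0, 276.2], [0.0, 407.2, 206.5], [0.0, 0.0, 1.0]] [0.1357483  0.97455019 1.02408894] [-0.14885752  0.89073043 -0.42285681  0.07505238]
top [[421.1, 0.0, 279.7], [0.0, 421.1, 202.7], [0.0, 0.0, 1.0]] [ 0.36808745 -0.05704055  1.40401106] [ 0.71491891 -0.69690601  0.0343851  -0.04506242]
0.1 [ 0.19327061  0.11093275 -0.76928929] [ 9.72531622e-01  2.32769613e-01 -1.62686772e-04 -7.24758760e-04] 0.0187 1.0000507916434898
```

View pics/side0.png

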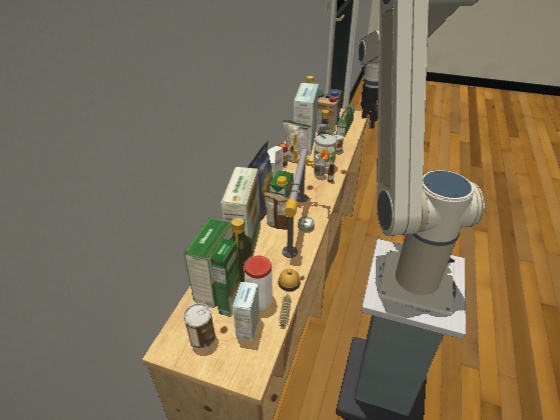

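View pics/top0.png

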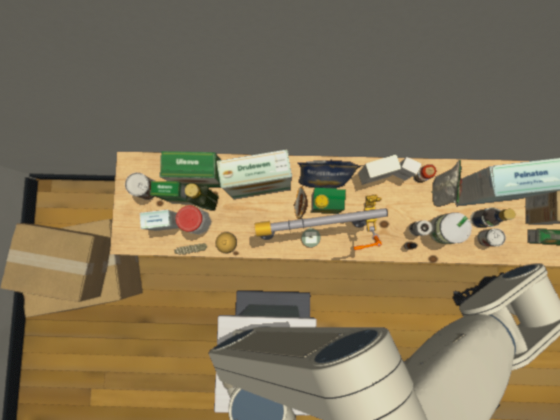

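The side view shows the rail from about (290,205) to (305,150), with the clamp at its far end. The top view shows the rail from (262,228) to (387,212), the clamp near (368,213) and the orange lever near (367,244). I'll crop closer.

```bash
cat > h.py <<'E'
from plant import env
import cv2,numpy as np
from scipy.spatial.transform import Rotation as R
def ray(n,p):
    m=env.camera_model(n);K=np.array(m["K"]);d=np.linalg.inv(K)@[p[0],p[1],1]
    return np.array(m["position"]),R.from_quat(m["attitude"]).apply(d)
def onz(n,p,z):
    o,d=ray(n,p);return o+d*(z-o[2])/d[2]
def proj(n,P):
    m=env.camera_model(n);c=R.from_quat(m["attitude"]).inv().apply(np.atleast_2d(P)-m["position"])
    q=c@np.array(m["K"]).T;return q[:,:2]/q[:,2:]
def two(p,q):
    o,d=ray("top",p);a,e=ray("side",q)
    s=np.linalg.lstsq(np.c_[d,-e],a-o,rcond=None)[0];A=o+s[0]*d;B=a+s[1]*e
    return (A+B)/2,np.linalg.norm(A-B)
E
python3 - <<'E'
from h import *
t=cv2.imread("pics/top0.png");s=cv2.imread("pics/side0.png")
a=cv2.resize(t[180:270,250:400],None,fx=5,fy=5,interpolation=cv2.INTER_CUBIC)
b=cv2.resize(s[130:230,260:360],None,fx=6,fy=6,interpolation=cv2.INTER_CUBIC)
cv2.imwrite("pics/tc.png",a);cv2.imwrite("pics/sc.png",b)
for p in((262,228.5),(387,212)):print(onz("top",p,.2))
E
```

```text
[0.42826439 0.0116528  0.2       ]
[ 0.48456523 -0.34455625  0.2       ]
```

View pics/tc.png

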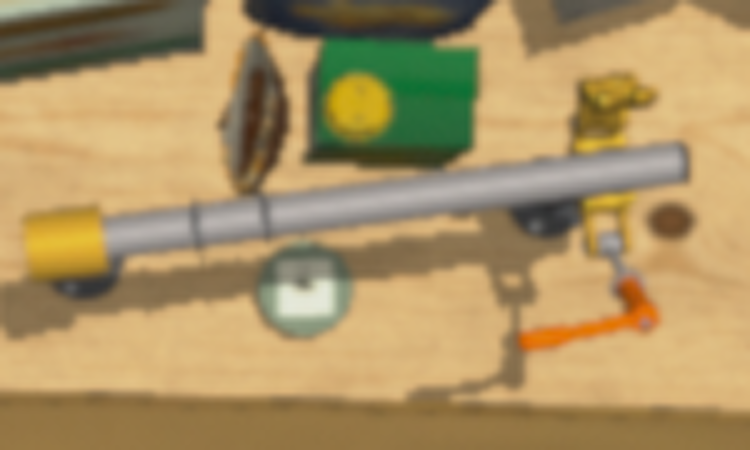

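View pics/sc.png

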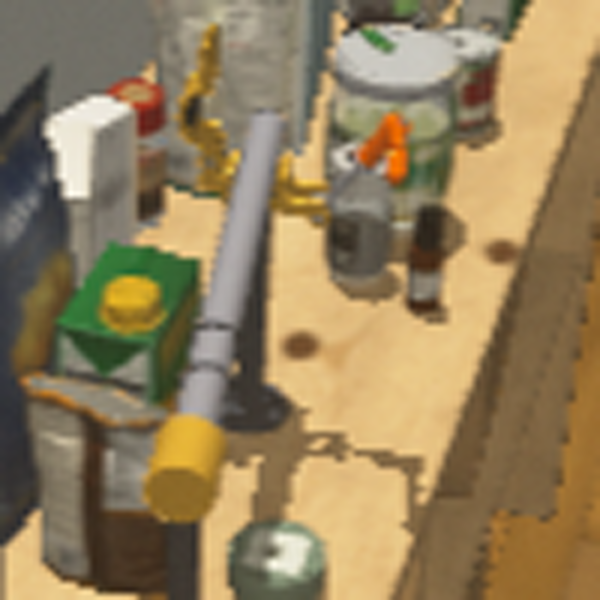

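The top crop shows the rail axis from crop (110,235) to its black free end (687,163), the cap up at (605,100), the bolt fork at (605,240) and the orange lever from (640,310) to (525,342). The side crop shows the cap standing up and the bolt leaning forward. Next I'll fit the rail axis and the lever.

```bash
cat >> h.py <<'E'
def frame_fit():
    t=cv2.imread("pics/top0.png");h=cv2.cvtColor(t,cv2.COLOR_BGR2HSV).astype(int)
    P=[]
    for x in range(306,362):
        yc=228.5-(x-262)*16/125
        ys=np.arange(int(yc)-7,int(yc)+9);m=(h[ys,x,1]<45)&(h[ys,x,2]>95)
        if m.sum()>3:P.append((x,ys[m].mean(),m.sum()))
    return np.array(P)
E
python3 - <<'E'
from h import *
P=frame_fit();print(len(P),P[::8]);c=np.polyfit(P[:,0],P[:,1],1);print(c,np.std(P[:,1]-np.polyval(c,P[:,0])))
A=onz("top",(306,np.polyval(c,306)),.2);B=onz("top",(360,np.polyval(c,360)),.2)
y=(A-B)/np.linalg.norm(A-B);print("y",y)
xe=387.4;E=onz("top",(xe,np.polyval(c,xe)),.2);C=E+.045*y;x=np.array([y[1],-y[0],0]);print("end",E,"clamp",C)
W=lambda a,b,z:C+a*x+b*y+[0,0,z]
print(proj("side",E),proj("side",E+.375*y),proj("top",E+.375*y))
s=cv2.imread("pics/side0.png");t=cv2.imread("pics/top0.png")
for n,im in(("top",t),("side",s)):
    h=cv2.cvtColor(im,cv2.COLOR_BGR2HSV);m=cv2.inRange(h,(4,190,130),(14,255,255));
    m[:,:260]=0;m[:,400:]=0;m[:130]=0;m[260:]=0
    k,l,st,ce=cv2.connectedComponentsWithStats(m)
    print(n,[(st[i].tolist(),ce[i].round(1).tolist()) for i in range(1,k) if st[i,4]>8])
for th in(.55,.62,.7):
    hub=W(-.040-.066*np.sin(th),0,-.032+.066*np.cos(th));print(th,hub,proj("top",hub),proj("side",hub))
for q in(1.5,1.65,1.85):
    a=np.pi-np.arctan2(.006,.07)-q;l=W(.03+.0703*np.cos(a),0,.004+.0703*np.sin(a));print(q,l,proj("top",l),proj("side",l))
E
```

```text
56 [[306.  222.5   8. ]
 [314.  221.5   8. ]
 [322.  220.    7. ]
 [330.  219.    7. ]
 [338.  218.    7. ]
 [346.  217.5   8. ]
 [354.  216.5   8. ]]
[-1.34641528e-01  2.63830529e+02] 0.3433776980343905
y [-0.15868108  0.98732989  0.        ]
end [ 0.48554064 -0.34569839  0.2       ] clamp [ 0.47839999 -0.30126855  0.2       ]
[[304.58296197 149.45929209]] [[290.21418014 210.48590005]] [[257.47023451 229.16434317]]
top [([374, 236, 7, 10, 37], [376.5, 240.3]), ([354, 246, 5, 4, 12], [355.6, 247.9])]
side [([320, 149, 8, 12, 48], [324.2, 154.1])]
0.55 [ 0.40484652 -0.31308987  0.22426662] [[377.80392087 239.45373897]] [[323.25024665 151.75068992]]
0.62 [ 0.40104435 -0.31370094  0.22171598] [[377.82433441 240.85083224]] [[324.24014564 152.42811562]]
0.7 [ 0.39692714 -0.31436265  0.21847958] [[377.80937036 242.36124917]] [[325.30179551 153.26979818]]
1.5 [ 0.50904079 -0.29634404  0.2742924 ] [[375.61813533 200.01151055]] [[295.4486901  137.61058325]]
1.65 [ 0.5194006  -0.29467903  0.27334857] [[374.92771632 196.22710962]] [[292.6219389  137.60740538]]
1.85 [ 0.53277661 -0.29252928  0.2696762 ] [[373.85100654 191.48766902]] [[288.97568916 138.18901707]]
```

```bash
cat >> h.py <<'E'
y=np.array([-.15868,.98733,0]);x=np.array([y[1],-y[0],0]);C=np.array([.4784,-.30127,.2])+.002*y
PS=np.arctan2(x[1],x[0])
W=lambda a,b,z:C+(a*x+b*y)/1e3+[0,0,z/1e3]      # mm in the clamp frame
Q=lambda dy:[np.cos((PS+dy)/2),np.sin((PS+dy)/2),0,0]
def st(bias=0):
    o=env.get_obs();d=np.array(o["tool_pos"])-C;f=np.array(o["contact_force"])
    return o["time_s"],np.round([d@x*1e3,d@y*1e3,d[2]*1e3],1),np.round([f@x,f@y,f[2]],1)
def capp(q,n=6.):   # TCP for front-bottom edge of the finger on the lug
    u=79-11*q/1.6;return W(30-u*np.cos(q)+n*np.sin(q)+11,0,4+u*np.sin(q)+n*np.cos(q))
E
python3 - <<'E'
from h import *
env.close_gripper()
for d in(0,np.pi):
  for nm,p in(("cap",capp(2.1)),("shut",capp(0)),("push",W(-130,0,20))):
    s=env.solve_ik(p,Q(d));print(d,nm,None if s is None else np.round(s,2))
for ph in(0,1.2,2.5):
    s=env.solve_ik(W(-40+56*np.sin(ph),56*np.cos(ph),36),Q(np.pi-ph));print(ph,None if s is None else np.round(s,2))
print(st())
E
```

```text
0 cap [-0.5   0.4   1.61 -0.    1.14  0.92]
0 shut [-0.63  0.32  1.84 -0.    0.98  0.78]
0 push [-0.77  0.22  1.96 -0.    0.96  0.65]
3.141592653589793 cap [-0.5   0.4   1.61 -0.    1.14 -2.23]
3.141592653589793 shut [-0.63  0.32  1.84 -0.    0.98 -2.36]
3.141592653589793 push [-0.77  0.22  1.96 -0.    0.96 -2.5 ]
0 [-0.55  0.23  1.9  -0.    1.01 -2.28]
1.2 [-0.54  0.32  1.77 -0.    1.05 -1.07]
2.5 [-0.64  0.37  1.71 -0.    1.07  0.13]
(0.8667, array([-233.6, -223.7,   31.3]), array([ 0.4, -0.3, -1.2]))
```

```bash
python3 - <<'E'
from h import *
env.move_ptp(W(60,-150,170),Q(0))
p=capp(2.1)
env.move_linear(p+[0,0,.06],.25); env.move_linear(p,.2); print(st())
for q in np.arange(1.95,.14,-.15):
    env.move_linear(capp(q),.12); print(round(q,2),st())
E
```

```text
(3.3667, array([78.7, -1.2, 57. ]), array([ 0.4, -0.2,  0.4]))
1.95 (3.6167, array([71.2, -0.9, 65. ]), array([-0.5,  0.2, -0.7]))
1.8 (3.8667, array([61.7, -0.2, 68.4]), array([0.8, 0.2, 0.2]))
1.65 (4.1167, array([51.9, -0. , 71.3]), array([-0. , -0.1, -0.3]))
1.5 (4.3667, array([41.7, -0. , 73. ]), array([ 1. , -0.6,  0. ]))
1.35 (4.6167, array([31.3, -0. , 73.3]), array([-0.2, -1.4, -0.3]))
1.2 (4.8667, array([20.8, -0. , 72.1]), array([-0.1, -0.1,  0.2]))
1.05 (5.1167, array([10.4,  0. , 69.1]), array([ 0.1, -0.6,  0.5]))
0.9 (5.3667, array([ 0.2,  0.1, 64.6]), array([-0.3, -0.6, -0.3]))
0.75 (5.6167, array([-9.2,  0.1, 58.5]), array([-1.5, -0.7, -0.6]))
0.6 (5.8667, array([-17.8,   0.2,  50.9]), array([-0.3,  0.5,  0.9]))
0.45 (6.1167, array([-25. ,   0.2,  42.1]), array([0.1, 0.2, 1.1]))
0.3 (6.3667, array([-30.9,   0.2,  32.3]), array([ 0.7, -0.7, -0.8]))
0.15 (6.6167, array([-35.3,   0.2,  21.5]), array([0.1, 0.5, 0.2]))
```

```bash
python3 - <<'E'
from h import *
t=env.grab_frame("top")[...,::-1];s=env.grab_frame("side")[...,::-1]
a=cv2.resize(t[170:260,330:420],(400,400),interpolation=cv2.INTER_CUBIC)
b=cv2.resize(s[100:200,260:360],(400,400),interpolation=cv2.INTER_CUBIC)
cv2.imwrite("pics/c1.png",np.hstack([a,b]))
E
```

```text
(no output)
```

View pics/c1.png

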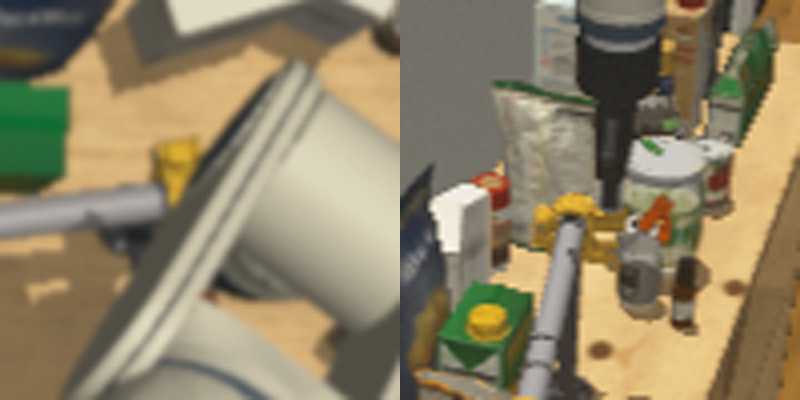

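The side view (right half) shows the cap swung over the rail at (570,205), nearly shut under the fingertip, so I can press it down now.

```bash
python3 - <<'E'
from h import *
env.move_linear(capp(.06),.08);print(st())
z=13.
for i in range(24):
    env.move_linear(W(-38,0,z),.04);s=st();print(s)
    if s[2][2]>8: 
        s2=st();break
    z-=.7 if s[2][2]<3 else .3
env.pause(.3);print(st())
E
```

```text
(6.9667, array([-37.4,   0.3,  14.3]), array([-0.7,  0.5, -0.1]))
(7.2167, array([-38.1,   0. ,  12.9]), array([ 0.2, -0.8,  0.1]))
(7.4667, array([-38. ,  -0.1,  12.3]), array([ 0.6, -0.7, -0.4]))
(7.7167, array([-38. ,   0. ,  11.6]), array([-0.1,  0.6, -0.4]))
(7.9667, array([-38. ,   0. ,  10.8]), array([ 0.3, -0.4,  0.4]))
(8.2167, array([-38. ,   0. ,  10.1]), array([ 0.5, -0.3, -0.2]))
(8.4667, array([-38. ,  -0. ,   9.7]), array([-0.9,  1.4,  2.5]))
(8.7167, array([-38. ,  -0.1,   9.4]), array([-3.3,  1.9,  7.5]))
(8.9667, array([-38. ,  -0.1,   9.4]), array([-4.3,  2.4,  9.5]))
(9.2667, array([-38. ,  -0.1,   9.4]), array([-3.3,  2.1,  9.9]))
```

```bash
python3 - <<'E'
from h import *
env.move_linear(W(-38,0,85),.25);env.move_linear(W(-132,-2,85),.25);env.move_linear(W(-132,-2,22),.25);print(st())
env.move_linear(W(-75,-2,22),.08);print(st())
X=-73.
while X>-80 and X<-50:
    env.move_linear(W(X,-2,22),.06);s=st();print(s)
    if s[2][0]<-4.5:break
    X+=1.5 if X<-64 else .7
env.pause(.2);print(st())
env.move_linear(W(-100,-2,22),.25);env.move_linear(W(-130,-60,100),.3)
print(st())
E
```

```text
(10.65, array([-131.5,   -1.6,   21.5]), array([ 0.5, -0.3,  0.3]))
(11.5167, array([-75. ,  -1.8,  21.8]), array([ 0.6, -0.7, -0.1]))
(11.7667, array([-73.3,  -1.9,  21.9]), array([-0.2,  0.3, -0.1]))
(12.0167, array([-71.6,  -2. ,  22. ]), array([-0.7,  0.5,  0.4]))
(12.2667, array([-69.9,  -2. ,  22.1]), array([-1.2,  0.4,  0.6]))
(12.5167, array([-68.3,  -2. ,  22. ]), array([-1.3,  0.7,  0.8]))
(12.7667, array([-66.9,  -2.1,  22. ]), array([-1.1,  0.2,  0.7]))
(13.0167, array([-65.4,  -2. ,  22. ]), array([-0.5, -0.1, -0.1]))
(13.2667, array([-63.9,  -2. ,  22. ]), array([-0.2,  0.3,  0.3]))
(13.5167, array([-63.3,  -2. ,  22. ]), array([-0.6,  0.6,  0.3]))
(13.7667, array([-62.6,  -2. ,  22. ]), array([-0.7, -0.3, -0.7]))
(14.0167, array([-61.9,  -2. ,  22. ]), array([-0.1, -0.7,  1. ]))
(14.2667, array([-61.1,  -2. ,  22. ]), array([-0.2, -0.3,  1.1]))
(14.5167, array([-60.5,  -2. ,  22. ]), array([-0.8, -0.4,  0.4]))
(14.7667, array([-59.8,  -2. ,  22. ]), array([-1.1, -0. ,  0.9]))
(15.0167, array([-59.2,  -2. ,  22. ]), array([-0.6, -0.1,  0.8]))
(15.2667, array([-58.6,  -2. ,  22. ]), array([-2.8,  0.1,  1.7]))
(15.5167, array([-58.2,  -1.9,  22. ]), array([-5.1, -0.9,  3. ]))
(15.7167, array([-58.2,  -2. ,  22. ]), array([-5. ,  0.5,  2.6]))
(16.525, array([-129.4,  -60.6,  100.5]), array([-0.2,  1.4,  0.3]))
```

```bash
python3 - <<'E'
from h import *
t=env.grab_frame("top")[...,::-1];s=env.grab_frame("side")[...,::-1]
a=cv2.resize(t[170:260,330:420],(400,400),interpolation=cv2.INTER_CUBIC)
b=cv2.resize(s[120:180,280:340],(400,400),interpolation=cv2.INTER_CUBIC)
cv2.imwrite("pics/c2.png",np.hstack([a,b]))
for z in(34,):print(proj("side",W(-40,0,z)),proj("side",W(-40,56,54)),proj("top",W(-40,56,54)),proj("side",W(-40,0,10)),proj("side",W(-15,0,25)))
E
```

```text
[[314.08334238 148.98360533]] [[312.74776205 152.2022206 ]] [[357.05850078 229.41407217]] [[313.75745003 154.51406469]] [[307.28915377 150.50113998]]
```

View pics/c2.png

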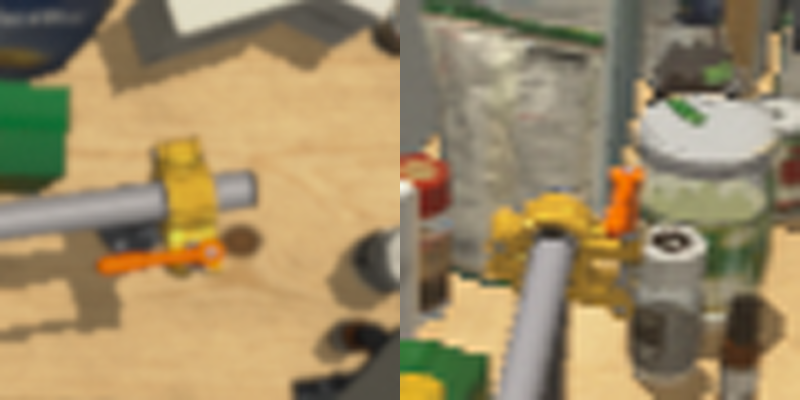

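The cap lies shut over the rail. The bolt is upright, with its hub at crop (212,252), and the lever runs parallel to the rail with its grip at (110,265), so it still reads about 0. Next is the lever.

```bash
cat >> h.py <<'E'
def lev(ph,back=17.,r=56.,z=36.):
    return W(-40+r*np.sin(ph)-back*np.cos(ph),r*np.cos(ph)+back*np.sin(ph),z)
def meas(ph,n=5):
    F=[];T=[]
    for i in range(n):
        if i:env.pause(.03)
        o=env.get_obs();F.append(o["contact_force"]);T.append(o["torque"])
    F=np.mean(F,0);td=np.cos(ph)*x-np.sin(ph)*y;rd=np.sin(ph)*x+np.cos(ph)*y
    d=np.array(o["tool_pos"])-W(-40,0,36);pa=(np.arctan2(d@x,d@y)+np.arctan2(17,56))
    return round(pa,3),round(-F@td,2),round(F@rd,2),round(np.mean(T,0)[2],3),round(o["time_s"],2)
E
python3 - <<'E'
from h import *
env.move_ptp(W(-85,56,100),Q(np.pi));env.move_linear(lev(0,40),.25);print("bias",meas(0))
env.move_linear(lev(0,22),.15);ph=-.08
while ph<2.6:
    env.move_linear(lev(ph),.1,Q(np.pi-ph));m=meas(ph);print(round(ph,2),m)
    if m[1]>4 or env.get_obs()["time_s"]>45:break
    ph+=.1 if m[1]<2.6 else .05
E
```

```text
bias (np.float64(-0.324), np.float64(-0.13), np.float64(0.08), np.float64(0.009), 19.64)
-0.08 (np.float64(-0.084), np.float64(-0.15), np.float64(0.06), np.float64(0.011), 20.29)
0.02 (np.float64(0.018), np.float64(0.47), np.float64(-0.28), np.float64(0.013), 20.68)
0.12 (np.float64(0.114), np.float64(1.63), np.float64(-0.59), np.float64(0.024), 21.06)
0.22 (np.float64(0.216), np.float64(1.39), np.float64(-0.23), np.float64(-0.005), 21.44)
0.32 (np.float64(0.318), np.float64(1.8), np.float64(-0.04), np.float64(0.003), 21.82)
0.42 (np.float64(0.415), np.float64(2.57), np.float64(-0.01), np.float64(0.025), 22.21)
0.52 (np.float64(0.514), np.float64(3.28), np.float64(-0.64), np.float64(0.016), 22.59)
0.57 (np.float64(0.563), np.float64(4.43), np.float64(-1.22), np.float64(0.012), 22.98)
```

```bash
python3 - <<'E'
from h import *
ph=.57
while ph<.85:
    ph+=.03
    env.move_linear(lev(ph),.1,Q(np.pi-ph));m=meas(ph,8);print(round(ph,2),m)
    if m[1]>5.75:break
E
```

```text
0.6 (np.float64(0.593), np.float64(4.77), np.float64(-1.38), np.float64(0.014), 23.46)
0.63 (np.float64(0.622), np.float64(4.86), np.float64(-1.13), np.float64(-0.008), 23.94)
0.66 (np.float64(0.649), np.float64(5.23), np.float64(-1.43), np.float64(-0.009), 24.43)
0.69 (np.float64(0.677), np.float64(5.62), np.float64(-1.71), np.float64(-0.004), 24.91)
0.72 (np.float64(0.706), np.float64(5.9), np.float64(-1.7), np.float64(0.011), 25.39)
```

```bash
python3 - <<'E'
from h import *
env.move_linear(lev(.72,45),.15);env.move_linear(lev(.72,45,z=110),.25);env.move_linear(W(-150,-60,130),.3)
t=env.grab_frame("top")[...,::-1];s=env.grab_frame("side")[...,::-1]
a=cv2.resize(t[170:260,330:420],(400,400),interpolation=cv2.INTER_CUBIC)
b=cv2.resize(s[120:180,280:340],(400,400),interpolation=cv2.INTER_CUBIC)
cv2.imwrite("pics/c3.png",np.hstack([a,b]));print(st())
E
```

```text
(27.0083, array([-149.2,  -58.7,  129.3]), array([-0.3,  0.7,  1. ]))
```

View pics/c3.png

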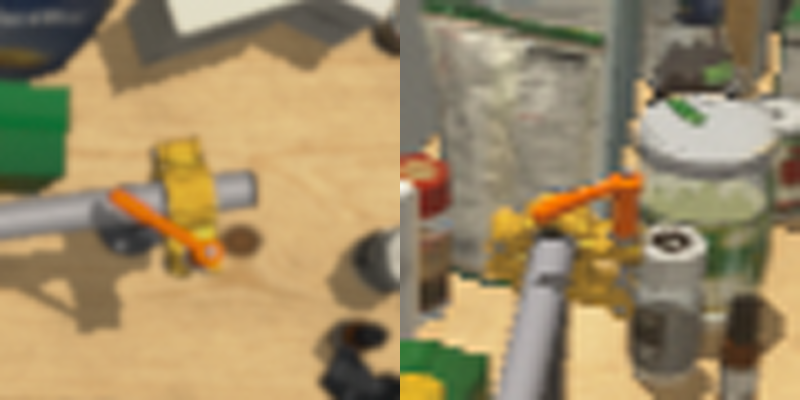

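The lever now runs from the hub at crop (212,252) to (115,195), which is about 0.7 rad. The cap is still shut and the bolt upright, and the robot is clear of everything.

```bash
python3 -c "
from plant import env
print(env.finish_job())"
```

```text
the job is handed in; nothing more can be done
None
```

I clamped the rail and handed the job in at about 27 s: cap pressed onto the rail with about 10 N, bolt upright in the slot, lever turned about 0.7 rad to 5.9 N at the grip, and the arm backed clear; I planned the moves clear of the other items but did not re-check each one's position.

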